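Open the dial lock and hold it up by its shackle

ROBOT

A 7-joint arm with a two-finger parallel gripper is mounted at the origin on a cart in front of the work surface, level with it; the furniture and walls round the work are solid. World frame = base frame: x ahead of the robot, y to its left, z up, the work surface at z = 0. Lengths are in m, angles in degrees, forces in N, time in s.
With the tool pointing down it reaches from about 0.425 to 1.025 m from the base axis. Payload 3.6 kg.
Tool frame: the origin (TCP) lies between the finger pads; the fingertips stand 22 mm ahead of it and the grasp point (between the pads) lies 3 mm ahead of it (robot.tip_reach is the z of the fingertips in the tool frame, in m); z points along the fingers, y is the direction in which the jaws open and shut (so a half turn about z gives the same grasp; the last joint's range is limited). The gripper opens to 85 mm and grips with 20 to 120 N. Pads are 22 mm wide; open, the fingers measure 114 mm over their backs; the gripper's body (76 mm by 85 mm) begins 54 mm behind the grasp point. The pads swing forward as they close: fully open they stand 13 mm farther back than shut.
Start: joints at [68.153, 33.873, 2.773, 92.16, -1.908, 54.013, -1.931], TCP at [0.206, -0.695, 0.253] pointing down, gripper open.
Joint ranges: [-153.93, 153.93], [-27.13, 128.08], [-72.61, 78.16], [10.71, 143.7], [-87.88, 267.88], [4.46, 118.87], [-176.78, 176.78]. Speed limits (degrees/s): [147.25, 147.25, 180, 180, 180, 180, 180].

INTERFACE

Orientations are given as a 3x3 rotation matrix whose columns are the frame's x, y, z axes.
In Python, from bench import robot gives the robot as it stands.
- The arm moves only by the tool play_rows, never from a script. Its arguments are lists of equal length, an entry for each row: "xyz": the shift along the tool's x, y, z in cm, a list of three; "dr": the turn, a rotation vector about the tool's x, y, z in rad, a list of three; "hand": the gripper command: -1 is shut, 1 is fully open, values between are in proportion. A call has 1 to 5 rows; each row shifts and turns the commanded pose from where the row before left it, along the tool's axes as they then stand; what a row does not reach is not made up. A row lasts 1/10 s, in which the tool goes at most 50 mm and 8.59 degrees, less where a joint would pass 70% of its speed; a pose out of reach is approached as far as the arm can. A call is refused whole if a number of a shift passes 5 or a number of a turn 0.15, either way. A call with a gripper value outside its range is refused whole. The fingers move at their own pace and stop on an object; "grip_force" is the grip in N (left out, the last holds). Time passes only in rows, so rows that do not move let the fingers close. It gives the time, the measured TCP pose, the force and the opening at its end, in the units of the state.
- robot.sense(): the state, without advancing time (a new reading comes with each control period).
- robot.read_camera(name): name is "scene" or "top" or "wrist"; returns (picture, depth): 420x560x3 uint8, red, green, blue; 420x560 float32, m along the optical axis (not along the pixel's ray), 0 where there is no reading.
- robot.camera_model(name): a dict with "fx", "fy", "cx", "cy" (pixels), "dist_coeffs" ([k1, k2, p1, p2, k3] as OpenCV has them; the pictures are not rectified), "origin" and "attitude" of the camera in the world. Camera axes: x right, y down, z forward; pixel columns grow to the right and rows downward; lengths in m; the calibration is good to about 2 mm. A picture is of the moment at which its call begins: read the wrist's pose just before it. camera_model takes no time and is no camera call; for the wrist camera it gives the pose at the moment of the call.
- robot.job_done(): hands the job in, once; it reports no verdict.
The state is a dict: "time_s": time; "joints": joint angles; "dq": joint speeds; "effort": joint torques, N m; "tool_pos": TCP position; "tool_rot": TCP orientation; "wrist_force": force on the tool from outside, world axes, zero at the start; "moment": the same for the moment, N m; "finger_gap": finger opening in m.
Only numpy, scipy, OpenCV 4.12 (cv2) and the standard library are available. Lean on these libraries where they do the work, as an engineer would, in place of code of your own. Each camera call takes 0.05 s, during which the arm holds its last target.

TASK

The toolbox needs its lock: the combination lock sits in its wooden holder with a roll of tape parked over its shackle. Slide the roll straight up off the shackle and set it down flat on the bare bench top, then turn the lock's dial back clockwise, click by click, until its pointer clicks in at the mark beside the shackle, and let go of the dial. Pull the shackle up until it is fully open, lift the lock out of the holder by the shackle and finish holding it still, hanging upright with its underside at least 10 cm above the bench; keep hold to the end, and leave the screw jar where it stands.

Things in the scene. Friction and masses are not known exactly. Their poses are not given: they have to be found in the camera images.
- holder: fixed plywood and wood holder, 94 x 168 mm, with a shallow pocket 58 x 132 mm in which the lock sits loosely (2 mm play all round). Origin: centre of its underside on the bench; y runs along its length, z up. Pocket floor 8 mm and rail tops 20 mm above the bench
- lock_base (a point): combination lock, loose, 0.49 kg: plain metal case 54 x 128 x 36 mm (x, y, z) lying in the holder, axes along the holder's. This point: centre of the case's underside, z up. The dial stands on the top face at y = -38 mm, the U-shaped shackle at y = +36 mm; it balances about under the shackle
- dial_grip (a point): dial: black disc, 44 mm diameter, 7 mm high, with an upright grip bar 12 mm wide, 34 mm long, to be pinched from above on its flat sides. This point: on the dial's vertical axis at half the bar's height (19.5 mm above the case's top; bar from 6.5 to 32.5 mm). Its y axis runs along the bar to the pointed end with the white line (the pointer); the flat sides look along its x
- dial (a joint): dial angle, rad, positive anticlockwise from above, stops at -1.8 and 1.8. At 0 the pointer looks along the lock's +y at the raised black mark: there (within 0.1) the shackle is free, elsewhere locked. Sprung notches click every 0.449 rad (one at 0) and centre the dial when let go; turning takes under 0.1 N m. Starts about one to three clicks anticlockwise of the mark (0.3 to 1.5)
- shackle_bar (a point): middle of the shackle's level top bar, on the bar's axis: a steel U of round 9 mm bar in the lock's y-z plane, 43 mm wide outside, top bar 24 mm long along the lock's y. Shut, this point is 38.5 mm above the case's top face; below the bar the U is open down to the case. Pinch it from above across the bar (fingers closing along the lock's x)
- shackle (a joint): how far the shackle is pulled up out of the case in m: 0 shut, 0.016 fully open (stop). Locked it moves under 3 mm. It slides freely when unlocked and sinks back by its own weight when it is not held
- roll_center (a point): roll of grey tape, loose, 0.12 kg: ring of 90 mm outer diameter, wall 12 to 14 mm, 48 mm high, axis z upright, standing on the lock's case with the shackle in its bore, close to the dial. This point: centre of the ring, 24 mm above its underside. Pinch its wall from above, one finger in the bore, on the side along the lock's -x or +x: about 28 mm free there between wall and shackle
- jar: bystander: screw jar with a dark lid, 60 mm diameter, 76 mm high, loose. Origin: centre of its underside
Things that resemble listed ones, but are neither listed nor needed, are in the scene too. What is shaped like the part that bears lock_base but red or turquoise is not meant. What is shaped like the part that bears roll_center but pink or red is not meant.

How it is judged:
By the outcome, as a careful person would: the job done as asked, in the order asked, and still so for the second after the job is handed in, while the arm keeps its last pose, push and grip.
It also fails if it takes over 61 s, if anything falls off the work surface, if the arm or the gripper's body presses on something with over 40 N, if the wrist force passes 120 N, or if a joint passes its speed limit or range.

## Working session

There is one attempt and no reset: what is moved stays moved. The work goes in short steps, Python scripts to look and compute and a tool call to move; the robot and the scene stay as the last step left them, time stands still between calls to the robot, and variables do not carry over. Pictures are saved under pics/ and viewed, and the job is handed in when it is done.

Besides the shell and the picture viewer there is one more tool, called as a command line: name --argument value ..., lists and objects as JSON in quotes. play_rows: Moves the arm, as the interface text tells. Its arguments: {"type":"object","properties":{"xyz":{"type":"array","items":{"type":"array","items":{"type":"number"}}},"dr":{"type":"array","items":{"type":"array","items":{"type":"number"}}},"hand":{"type":"array","items":{"type":"number"}},"grip_force":{"type":"number"}},"required":["xyz","dr","hand"]}

```bash
ls; mkdir -p pics; python3 - <<'E'
from bench import robot
import cv2,numpy as np
print(robot.sense())
for n in("scene","top","wrist"):
    m=robot.camera_model(n);print(n,m)
    p,d=robot.read_camera(n);cv2.imwrite(f"pics/{n}0.png",p[:,:,::-1]);np.save(f"pics/{n}0.npy",d)
print(robot.tip_reach)
E
```

```text
pics
{'time_s': 0.0, 'joints': array([68.15276513, 33.92685148,  2.76826957, 92.23555178, -1.90726137,
       54.01273866, -1.92941196]), 'dq': array([-0.09673375, -0.04836701, -0.07905435,  0.07762895,  0.10041075,
       -0.01598891, -0.02554449]), 'effort': array([-1.34569775e-03, -5.48701537e+01,  1.54610898e+00, -1.98128361e+01,
        9.38234705e-03,  8.77099985e-03, -2.25142358e-06]), 'tool_pos': array([ 0.2055693 , -0.69444055,  0.25213275]), 'tool_rot': array([[ 9.58840363e-01,  2.83944630e-01, -7.78031432e-04],
       [ 2.83945659e-01, -9.58838045e-01,  2.11333814e-03],
       [-1.45935119e-04, -2.24727256e-03, -9.99997464e-01]]), 'wrist_force': array([-0.13487175,  0.6421343 , -0.40240809]), 'moment': array([ 0.00258626,  0.0640139 , -0.00788609]), 'finger_gap': 0.08535684343874872}
scene {'fx': 525.8252172117832, 'fy': 525.8252172117832, 'cx': 274.4683113611301, 'cy': 211.93324428496666, 'dist_coeffs': array([-0.00834048,  0.        ,  0.        ,  0.        ,  0.        ]), 'origin': array([0.05476737, 0.6576755 , 0.64288475]), 'attitude': array([[-0.83198844, -0.315045
[... 240 characters left out ...]
ay([0.02121113, 0.        , 0.        , 0.        , 0.        ]), 'origin': array([ 0.36839025, -0.04286948,  1.02790167]), 'attitude': array([[-0.01887016, -0.98639997,  0.16327588],
       [-0.99976718,  0.01690669, -0.0134068 ],
       [ 0.01046402, -0.16349086, -0.98648935]])}
wrist {'fx': 299.1547337655098, 'fy': 299.1547337655098, 'cx': 276.65590098923894, 'cy': 210.3248409557368, 'dist_coeffs': array([-0.06067147,  0.        ,  0.        ,  0.        ,  0.        ]), 'origin': array([ 0.28067882, -0.67229812,  0.37242761]), 'attitude': array([[ 0.28537117, -0.91229878, -0.29372476],
       [-0.95841554, -0.27218836, -0.08575051],
       [-0.00171838,  0.3059811 , -0.95203604]])}
0.022
```

View pics/scene0.png

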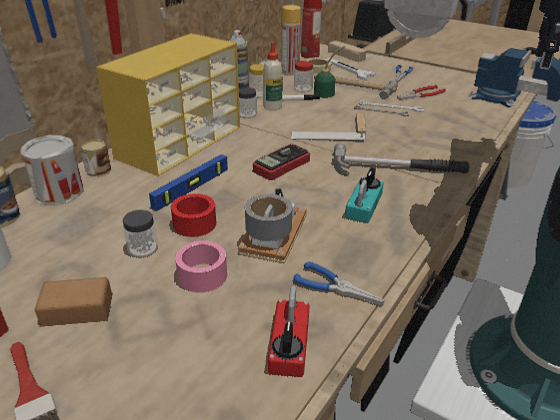

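View pics/top0.png

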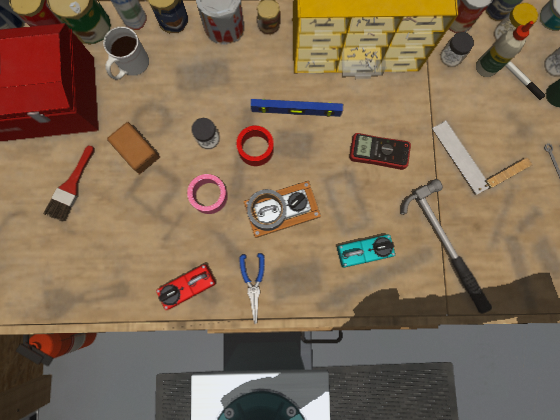

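View pics/wrist0.png

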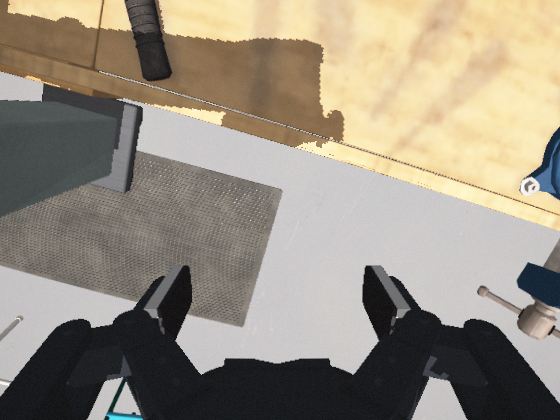

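Candidates for the lock: grey in the wooden holder (282,208, top view), red decoy (187,286), turquoise decoy (366,250). For the roll: grey (266,208), pink decoy (207,193), red decoy (255,146). I choose the grey lock and the grey roll, and check that in a crop next.

```bash
cat > h.py <<'E'
import numpy as np,cv2
def ray(m,uv):
    K=np.array([[m['fx'],0,m['cx']],[0,m['fy'],m['cy']],[0,0,1.]])
    q=cv2.undistortPoints(np.array(uv,float).reshape(-1,1,2),K,m['dist_coeffs']).reshape(-1,2)
    return np.c_[q,np.ones(len(q))]@np.array(m['attitude']).T
def onplane(m,uv,z):
    r=ray(m,uv);return np.array(m['origin'])+r*((z-m['origin'][2])/r[:,2])[:,None]
def cloud(m,d):
    v,u=np.mgrid[:d.shape[0],:d.shape[1]]
    r=ray(m,np.c_[u.ravel(),v.ravel()]);return (np.array(m['origin'])+r*d.ravel()[:,None]).reshape(*d.shape,3)
E
python3 - <<'E'
from bench import robot
from h import *
m=robot.camera_model("top");d=np.load("pics/top0.npy");p=cv2.imread("pics/top0.png")
c=p[160:250,220:340];cv2.imwrite("pics/crop0.png",cv2.resize(c,None,fx=6,fy=6,interpolation=cv2.INTER_CUBIC))
P=cloud(m,d)
for uv in[(283,230),(266,186),(310,205),(297,201),(205,130),(250,250)]:print(uv,P[uv[1],uv[0]])
print(robot.sense()['time_s'])
E
```

```text
(283, 230) [ 0.48045087 -0.06037917 -0.00315599]
(266, 186) [ 0.59169519 -0.01998256 -0.00222196]
(310, 205) [ 0.537909   -0.12690428  0.01969107]
(297, 201) [ 0.53873703 -0.09269458  0.07347126]
(205, 130) [0.71242395 0.12047617 0.07490281]
(250, 250) [ 0.43299322  0.02128045 -0.00526825]
0.15
```

View pics/crop0.png

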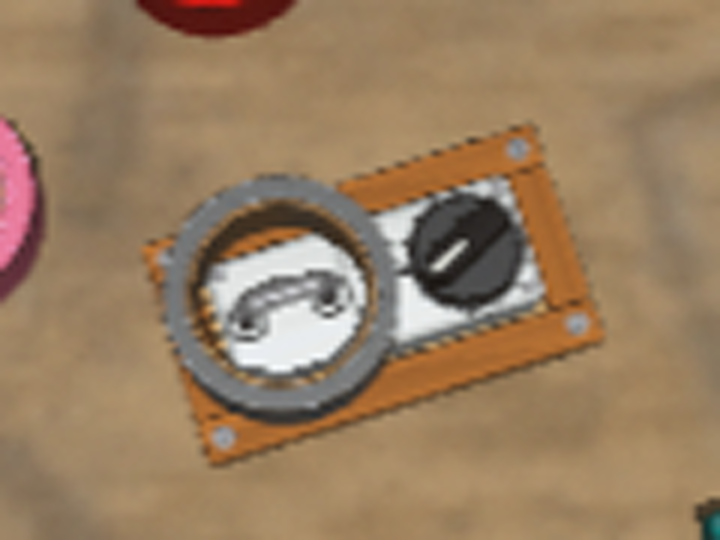

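```bash
cat > m0.py <<'E'
from bench import robot
from h import *
m=robot.camera_model("top");d=np.load("pics/top0.npy");p=cv2.imread("pics/top0.png")
P=cloud(m,d)
hsv=cv2.cvtColor(p,cv2.COLOR_BGR2HSV)
roi=np.zeros(d.shape,bool);roi[170:245,235:330]=1
H,S,V=[hsv[...,i] for i in range(3)]
w=roi&(S>160)&(H<20)&(V>120)
c=max(cv2.findContours(w.astype(np.uint8),cv2.RETR_EXTERNAL,cv2.CHAIN_APPROX_NONE)[0],key=cv2.contourArea)
pts=np.argwhere(w)[:,::-1]
X=onplane(m,pts,0.02)
r=cv2.minAreaRect(X[:,:2].astype(np.float32));print("holder",r)
ring=roi&(P[...,2]>.083)&(P[...,2]<.1)&(S<60)
q=np.argwhere(ring)[:,::-1];print(len(q),np.median(P[ring][:,2]))
Y=onplane(m,q,.092);hull=cv2.convexHull(Y[:,:2].astype(np.float32));print("roll",cv2.minEnclosingCircle(hull),cv2.fitEllipse(hull))
wh=np.zeros_like(roi);wh[198:208,290:300]=1
wh&=(S<60)&(V>130)
l=np.argwhere(wh)[:,::-1];Z=onplane(m,l,.0765);print(l.tolist());print(Z[:,:2])
bl=np.zeros_like(roi);bl[188:214,284:310]=1
bl&=(V<95)&(S<70)
Zd=onplane(m,np.argwhere(bl)[:,::-1],.051);print("dial",len(Zd),cv2.minEnclosingCircle(Zd[:,:2].astype(np.float32)),Zd.mean(0))
J=(P[...,2]>.065)&(P[...,2]<.09);J[:,:185]=0;J[:,225:]=0;J[:110]=0;J[155:]=0
print("jar",P[J].mean(0),np.ptp(P[J],axis=0))
E
python3 m0.py
```

```text
holder ((0.5306854248046875, -0.05766628682613373), (0.09261162579059601, 0.16562241315841675), 16.900245666503906)
483 0.09032127263756629
roll ((0.5195003747940063, -0.023314854130148888), 0.045365411788225174) ((0.5195918083190918, -0.02310788445174694), (0.08807092905044556, 0.08975370973348618), 112.22093200683594)
[[296, 200], [297, 200], [295, 201], [296, 201], [294, 202], [295, 202], [293, 203], [294, 203], [292, 204], [293, 204]]
[[ 0.54057223 -0.09029359]
 [ 0.54053312 -0.09259495]
 [ 0.53827476 -0.08793565]
 [ 0.53823561 -0.09023601]
 [ 0.53597919 -0.08557965]
 [ 0.53594001 -0.08787902]
 [ 0.53368552 -0.0832256 ]
 [ 0.53364631 -0.08552397]
 [ 0.53139376 -0.0808735 ]
 [ 0.53135452 -0.08317086]]
dial 277 ((0.5387860536575317, -0.09533297270536423), 0.02597353421151638) [ 0.54187126 -0.09426523  0.051     ]
jar [0.71566351 0.1253539  0.07360982] [0.05492236 0.05706536 0.01347628]
```

The crop confirms the grey lock in its wooden holder, with the roll on the shackle and the dial's pointer about one click (~26°) anticlockwise. The sizes fit: holder 93x166 mm, roll radius 45 mm. Next I plan the approach to above the far wall of the roll.

```bash
cat > plan.py <<'E'
from h import *
import sys
from scipy.spatial.transform import Rotation as R
A=np.radians(16.9);LY=np.array([-np.sin(A),np.cos(A),0]);LX=np.array([np.cos(A),np.sin(A),0])
def rotfor(yaw): # tool x at lock-y + yaw
    c,s=np.cos(yaw),np.sin(yaw)
    x=LY*c-LX*s
    z=np.array([0,0,-1.]);return np.c_[x,np.cross(z,x),z]
def plan(s,target,Rt,n):
    p=s['tool_pos'];R0=s['tool_rot'];rv=R.from_matrix(R0.T@Rt).as_rotvec()/n
    X=[];cur=R0
    st=(np.array(target)-p)/n
    for i in range(n):
        X.append((cur.T@st*100).round(2).tolist());cur=cur@R.from_rotvec(rv).as_matrix()
    print("xyz",X);print("dr",rv.round(4).tolist(),"n",n)
E
python3 - <<'E'
from plan import *
from bench import robot
s=robot.sense()
roll=np.array([.5196,-.0231,0])
plan(s,roll+.0385*LX+[0,0,.25],rotfor(0),15)
m=robot.camera_model("top");print(onplane(m,[(135,225),(140,215)],0))
E
```

```text
xyz [[3.53, -3.7, 0.02], [3.9, -3.31, 0.02], [4.23, -2.88, 0.02], [4.51, -2.42, 0.02], [4.74, -1.93, 0.02], [4.91, -1.43, 0.02], [5.04, -0.9, 0.02], [5.1, -0.37, 0.02], [5.11, 0.17, 0.02], [5.07, 0.71, 0.02], [4.97, 1.23, 0.02], [4.81, 1.75, 0.02], [4.6, 2.24, 0.02], [4.34, 2.71, 0.02], [4.03, 3.16, 0.02]]
dr [-0.0001, -0.0001, -0.1052] n 15
[[0.49894891 0.30133703 0.        ]
 [0.52345872 0.29010549 0.        ]]
```

```bash
python3 - <<'E'
from plan import *
from bench import robot
s=robot.sense()
roll=np.array([.5196,-.0231,0])
plan(s,roll+.0385*LX+[0,0,.25],rotfor(0),20)
E
```

```text
xyz [[2.65, -2.77, 0.02], [2.86, -2.56, 0.02], [3.05, -2.32, 0.02], [3.23, -2.08, 0.02], [3.38, -1.82, 0.02], [3.51, -1.54, 0.01], [3.62, -1.26, 0.01], [3.71, -0.97, 0.01], [3.78, -0.68, 0.01], [3.82, -0.38, 0.01], [3.84, -0.07, 0.01], [3.83, 0.23, 0.01], [3.8, 0.53, 0.01], [3.75, 0.83, 0.01], [3.67, 1.12, 0.01], [3.57, 1.41, 0.01], [3.45, 1.68, 0.01], [3.31, 1.95, 0.01], [3.14, 2.2, 0.01], [2.96, 2.45, 0.01]]
dr [-0.0001, -0.0001, -0.0789] n 20
```

play_rows --xyz '[[2.65,-2.77,0],[2.86,-2.56,0],[3.05,-2.32,0],[3.23,-2.08,0],[3.38,-1.82,0]]' --dr '[[0,0,-0.079],[0,0,-0.079],[0,0,-0.079],[0,0,-0.079],[0,0,-0.079]]' --hand '[1,1,1,1,1]' --grip_force 50

```text
time_s: 0.65
tool_pos: [0.2939, -0.5228, 0.2531]
tool_rot: [[0.774, 0.634, -0.0], [0.634, -0.774, 0.0], [0.0, -0.0, -1.0]]
wrist_force: [0.5, -0.3, 0.4]
finger_gap: 0.0853
```

play_rows --xyz '[[3.51,-1.54,0],[3.62,-1.26,0],[3.71,-0.97,0],[3.78,-0.68,0],[3.82,-0.38,0]]' --dr '[[0,0,-0.079],[0,0,-0.079],[0,0,-0.079],[0,0,-0.079],[0,0,-0.079]]' --hand '[1,1,1,1,1]'

```text
time_s: 1.15
tool_pos: [0.3812, -0.3523, 0.2533]
tool_rot: [[0.471, 0.882, -0.0], [0.882, -0.471, 0.0], [-0.0, -0.0, -1.0]]
wrist_force: [0.2, -0.3, 0.2]
finger_gap: 0.0852
```

play_rows --xyz '[[3.84,-0.07,0],[3.83,0.23,0],[3.8,0.53,0],[3.75,0.83,0],[3.67,1.12,0]]' --dr '[[0,0,-0.079],[0,0,-0.079],[0,0,-0.079],[0,0,-0.079],[0,0,-0.079]]' --hand '[0,0,0,-0.3,-0.3]'

```text
time_s: 1.65
tool_pos: [0.4688, -0.1817, 0.2533]
tool_rot: [[0.095, 0.995, -0.0], [0.995, -0.095, -0.0], [-0.0, -0.0, -1.0]]
wrist_force: [0.1, 0.3, 0.3]
finger_gap: 0.0297
```

play_rows --xyz '[[3.57,1.41,0],[3.45,1.68,0],[3.31,1.95,0],[3.14,2.2,0],[2.96,2.45,0]]' --dr '[[0,0,-0.079],[0,0,-0.079],[0,0,-0.079],[0,0,-0.079],[0,0,-0.079]]' --hand '[-0.3,-0.3,-0.3,-0.3,-0.3]'

```text
time_s: 2.15
tool_pos: [0.5562, -0.011, 0.2532]
tool_rot: [[-0.296, 0.955, -0.0], [0.955, 0.296, -0.0], [-0.0, -0.0, -1.0]]
wrist_force: [0.9, 0.2, 0.3]
finger_gap: 0.0297
```

play_rows --xyz '[[0,0,0],[0,0,0]]' --dr '[[0,0,0],[0,0,0]]' --hand '[-0.3,-0.3]'

```text
time_s: 2.35
tool_pos: [0.5558, -0.0112, 0.253]
tool_rot: [[-0.294, 0.956, -0.001], [0.956, 0.294, 0.0], [0.0, -0.001, -1.0]]
wrist_force: [-1.5, 0.3, -0.6]
finger_gap: 0.0302
```

```bash
cat > snap.py <<'E'
from bench import robot
from h import *
import sys,pickle
for n in sys.argv[2:]:
    m=robot.camera_model(n);p,d=robot.read_camera(n)
    cv2.imwrite(f"pics/{n}{sys.argv[1]}.png",p[:,:,::-1]);np.save(f"pics/{n}{sys.argv[1]}.npy",d);pickle.dump(m,open(f"pics/{n}{sys.argv[1]}.pkl","wb"))
s=robot.sense()
for k in("time_s","tool_pos","tool_rot","wrist_force","finger_gap","joints"):print(k,np.round(s[k],4).tolist())
E
python3 snap.py 1 wrist
```

```text
time_s 2.4
tool_pos [0.5553, -0.0128, 0.2529]
tool_rot [[-0.2922, 0.9563, -0.0014], [0.9563, 0.2922, -0.0008], [-0.0003, -0.0016, -1.0]]
wrist_force [0.0756, -0.36, -0.9534]
finger_gap 0.0299
joints [17.4056, 23.8068, -27.4726, 113.3363, 14.955, 46.3603, -1.5049]
```

View pics/wrist1.png

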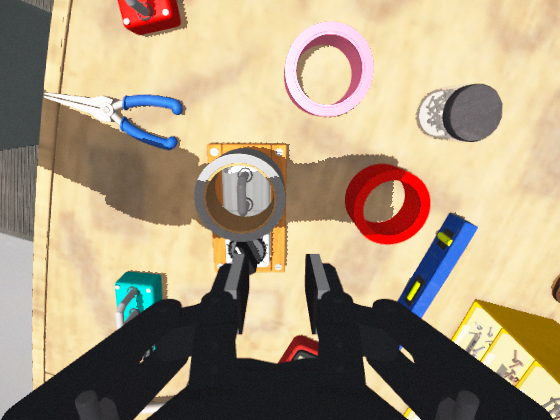

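The wrist view shows the grey roll around (240,192) with the shackle bar at (243,188) in its bore, the dial at (247,252), and red/pink decoys to the right. I cross-check the roll and shackle positions from here.

```bash
python3 - <<'E'
from plan import *
import pickle
m=pickle.load(open("pics/wrist1.pkl","rb"));d=np.load("pics/wrist1.npy");P=cloud(m,d)
near=np.hypot(P[...,0]-.52,P[...,1]+.023)<.07
r=near&(P[...,2]>.084)&(P[...,2]<.1);r[:, :190]=0
q=np.argwhere(r)[:,::-1];Y=onplane(m,q,.092)[:,:2].astype(np.float32);h=cv2.convexHull(Y)
print(len(q),np.median(P[r][:,2]),cv2.minEnclosingCircle(h),cv2.fitEllipse(h))
# shackle
S=near&(np.hypot(P[...,0]-.52,P[...,1]+.023)<.027)&(P[...,2]>.07)
print("sh",P[S].mean(0),np.ptp(P[S],axis=0),S.sum())
q=P[S];q=q[q[:,2]>.08];print(len(q),q.mean(0),np.median(q,axis=0))
E
```

```text
3322 0.0912807193597582 ((0.5211723446846008, -0.022044062614440918), 0.045609310269355774) ((0.521165132522583, -0.02212923765182495), (0.08882807940244675, 0.09092554450035095), 177.03897094726562)
sh [ 0.5164183  -0.0152763   0.29443694] [0.05160193 0.04582665 0.25935578] 16767
16708 [ 0.51640494 -0.01528249  0.29520676] [ 0.51452177 -0.01482907  0.30252089]
```

play_rows --xyz '[[0,0.1,3],[0,0,4],[0,0,3],[0,0,1.5],[0,0,0.5]]' --dr '[[0,0,0],[0,0,0],[0,0,0],[0,0,0],[0,0,0]]' --hand '[-0.3,-0.3,-0.3,-0.3,-0.3]'

```text
time_s: 2.9
tool_pos: [0.5547, -0.0142, 0.1313]
tool_rot: [[-0.29, 0.957, -0.005], [0.957, 0.29, -0.002], [-0.0, -0.005, -1.0]]
wrist_force: [-0.1, 0.5, 0.5]
finger_gap: 0.0298
```

```bash
python3 snap.py 2 wrist
```

```text
time_s 2.95
tool_pos [0.5553, -0.0137, 0.1317]
tool_rot [[-0.2902, 0.957, -0.0036], [0.957, 0.2902, -0.0011], [-0.0, -0.0038, -1.0]]
wrist_force [-0.4056, -0.4615, -0.4074]
finger_gap 0.0299
joints [12.7407, 33.2867, -21.9934, 118.3842, 22.5531, 32.5318, -8.3854]
```

View pics/wrist2.png

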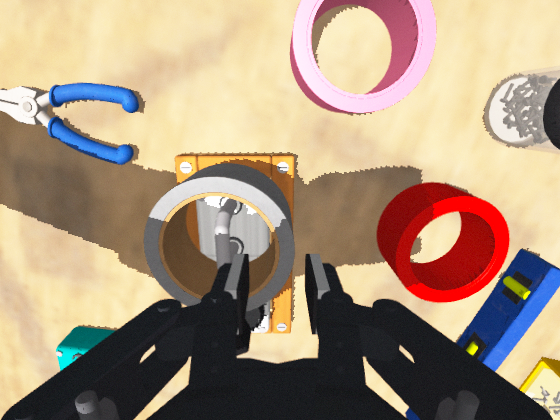

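play_rows --xyz '[[0.15,0.2,0],[0,0,0],[0,0,1],[0,0,1],[0,0,1]]' --dr '[[0,0,0],[0,0,0],[0,0,0],[0,0,0],[0,0,0]]' --hand '[-0.3,-0.3,-0.3,-0.3,-0.3]'

```text
time_s: 3.45
tool_pos: [0.5582, -0.01, 0.1026]
tool_rot: [[-0.293, 0.956, 0.0], [0.956, 0.293, -0.0], [-0.0, 0.0, -1.0]]
wrist_force: [-0.0, 0.2, -1.4]
finger_gap: 0.0298
```

```bash
python3 snap.py 3 wrist
```

```text
time_s 3.5
tool_pos [0.5571, -0.01, 0.101]
tool_rot [[-0.2927, 0.9562, -0.003], [0.9562, 0.2927, -0.0002], [0.0007, -0.0029, -1.0]]
wrist_force [-0.1816, -0.2828, -1.5298]
finger_gap 0.0301
joints [10.9077, 36.001, -20.09, 119.0075, 24.5136, 29.1013, -10.3147]
```

View pics/wrist3.png

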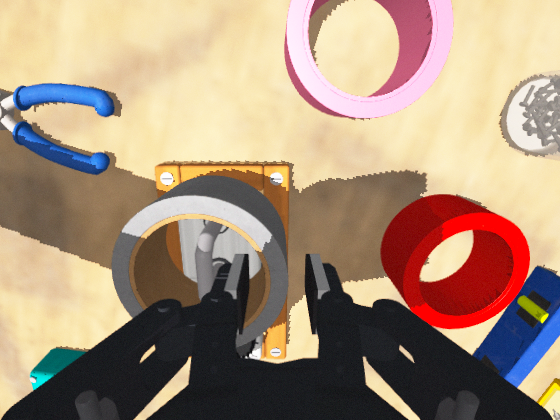

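The fingers straddle the far wall: inner finger in the bore (235,285), outer one outside (315,285), with no contact force. I go down the rest and close.

play_rows --xyz '[[0,0,1],[0,0,1],[0,0,0.3],[0,0,0],[0,0,0]]' --dr '[[0,0,0],[0,0,0],[0,0,0],[0,0,0],[0,0,0]]' --hand '[-0.3,-0.3,-0.3,-0.3,-0.6]'

```text
time_s: 4.0
tool_pos: [0.5584, -0.0098, 0.0803]
tool_rot: [[-0.293, 0.956, 0.0], [0.956, 0.293, 0.0], [0.0, 0.0, -1.0]]
wrist_force: [-0.6, -0.3, -0.2]
finger_gap: 0.0176
```

play_rows --xyz '[[0,0,0],[0,0,0],[0,0,0]]' --dr '[[0,0,0],[0,0,0],[0,0,0]]' --hand '[-1,-1,-1]' --grip_force 40

```text
time_s: 4.3
tool_pos: [0.5585, -0.0099, 0.0806]
tool_rot: [[-0.293, 0.956, 0.001], [0.956, 0.293, 0.0], [-0.0, 0.001, -1.0]]
wrist_force: [0.1, -0.2, 0.1]
finger_gap: 0.0103
```

play_rows --xyz '[[0,0,-0.5],[0,0,-1],[0,0,-1.5],[0,0,-2],[0,0,-2]]' --dr '[[0,0,0],[0,0,0],[0,0,0],[0,0,0],[0,0,0]]' --hand '[-1,-1,-1,-1,-1]'

```text
time_s: 4.8
tool_pos: [0.5581, -0.0098, 0.1516]
tool_rot: [[-0.293, 0.956, 0.0], [0.956, 0.293, 0.0], [0.0, 0.0, -1.0]]
wrist_force: [-0.6, -0.4, -0.9]
finger_gap: 0.0108
```

```bash
python3 snap.py 4 wrist scene
```

```text
time_s 4.9
tool_pos [0.5603, -0.0096, 0.1534]
tool_rot [[-0.2925, 0.9563, 0.0061], [0.9563, 0.2925, 0.0003], [-0.0015, 0.0059, -1.0]]
wrist_force [0.0228, 0.3435, -1.5699]
finger_gap 0.0108
joints [13.4277, 31.6152, -23.3585, 117.4102, 21.4796, 34.6643, -7.6186]
```

View pics/wrist4.png

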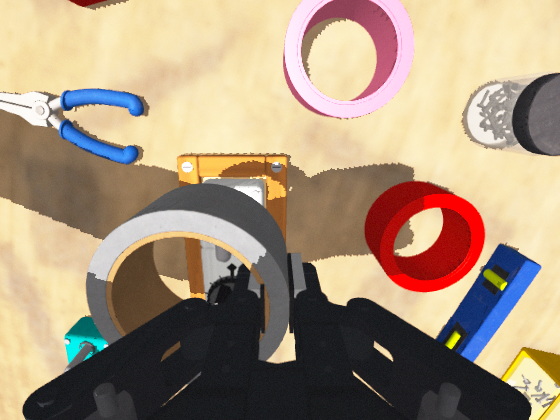

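View pics/scene4.png

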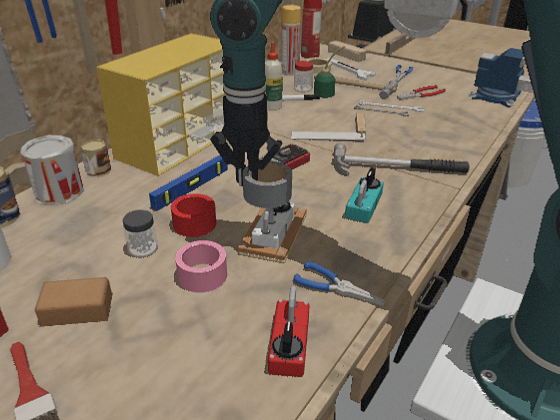

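The roll is off and held level (scene 268,185), and the shackle and dial are free. I carry it to the empty bench on the left, around (0.50, 0.30).

play_rows --xyz '[[0.5,0.1,-1],[1.5,0.3,-0.5],[2.8,0.6,0],[3.5,0.8,0],[4,0.9,0]]' --dr '[[0,0,0],[0,0,0],[0,0,0],[0,0,0],[0,0,0]]' --hand '[-1,-1,-1,-1,-1]'

```text
time_s: 5.4
tool_pos: [0.5474, 0.1171, 0.1649]
tool_rot: [[-0.292, 0.957, -0.001], [0.957, 0.292, -0.0], [0.0, -0.001, -1.0]]
wrist_force: [1.2, 1.1, -0.6]
finger_gap: 0.0108
```

play_rows --xyz '[[4,0.9,0],[4,0.9,0],[4,0.9,0],[3.5,0.8,0],[2.1,0.5,0]]' --dr '[[0,0,0],[0,0,0],[0,0,0],[0,0,0],[0,0,0]]' --hand '[-1,-1,-1,-1,-1]'

```text
time_s: 5.9
tool_pos: [0.5324, 0.3017, 0.1652]
tool_rot: [[-0.298, 0.954, -0.001], [0.954, 0.298, 0.003], [0.003, -0.0, -1.0]]
wrist_force: [-0.3, -0.3, -1.5]
finger_gap: 0.0108
```

play_rows --xyz '[[1,0.3,0],[0.5,0.1,0],[0,0,0]]' --dr '[[0,0,0],[0,0,0],[0,0,0]]' --hand '[-1,-1,-1]'

```text
time_s: 6.2
tool_pos: [0.5339, 0.311, 0.1649]
tool_rot: [[-0.293, 0.956, -0.001], [0.956, 0.293, -0.001], [-0.001, -0.001, -1.0]]
wrist_force: [0.0, 0.6, -0.9]
finger_gap: 0.0111
```

```bash
python3 snap.py 5 top scene
```

```text
time_s 6.3
tool_pos [0.5345, 0.3092, 0.1649]
tool_rot [[-0.2908, 0.9568, -0.0006], [0.9568, 0.2908, -0.0019], [-0.0017, -0.0012, -1.0]]
wrist_force [0.0309, -0.5862, -0.4087]
finger_gap 0.0106
joints [-18.2339, 34.064, -22.8761, 109.4816, 19.7361, 40.3983, -35.898]
```

View pics/top5.png

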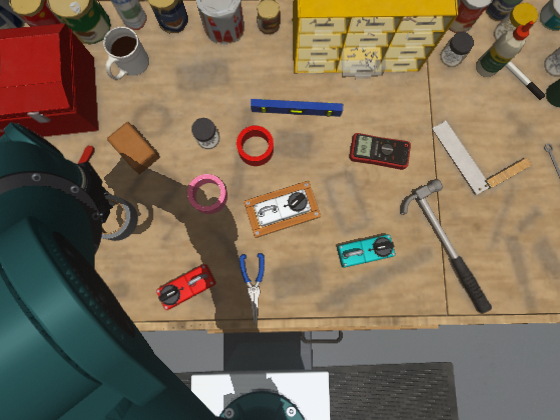

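View pics/scene5.png

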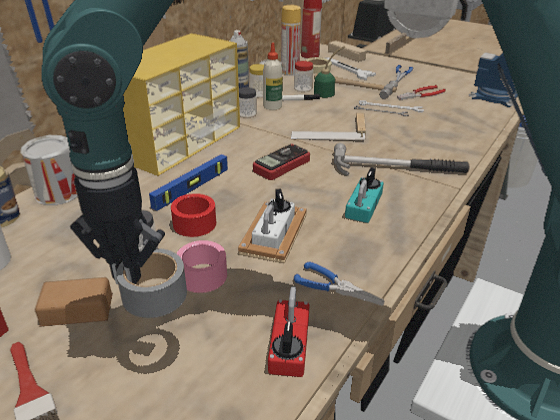

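play_rows --xyz '[[0,0,2],[0,0,3.5],[0,0,3],[0,0,2],[0,0,1]]' --dr '[[0,0,0],[0,0,0],[0,0,0],[0,0,0],[0,0,0]]' --hand '[-1,-1,-1,-1,-1]'

```text
time_s: 6.8
tool_pos: [0.5339, 0.3084, 0.0483]
tool_rot: [[-0.29, 0.957, -0.003], [0.957, 0.29, -0.003], [-0.002, -0.003, -1.0]]
wrist_force: [-0.7, -0.3, -0.5]
finger_gap: 0.0109
```

play_rows --xyz '[[0,0,0.6],[0,0,0.3],[0,0,0.2],[0,0,0.2]]' --dr '[[0,0,0],[0,0,0],[0,0,0],[0,0,0]]' --hand '[-1,-1,-1,-1]'

```text
time_s: 7.2
tool_pos: [0.5349, 0.3115, 0.0381]
tool_rot: [[-0.292, 0.956, 0.002], [0.956, 0.292, 0.001], [0.001, 0.002, -1.0]]
wrist_force: [0.8, 0.4, -0.6]
finger_gap: 0.0109
```

play_rows --xyz '[[0,0,0.1],[0,0,0]]' --dr '[[0,0,0],[0,0,0]]' --hand '[-1,-1]'

```text
time_s: 7.4
tool_pos: [0.5346, 0.3114, 0.0367]
tool_rot: [[-0.293, 0.956, 0.001], [0.956, 0.293, 0.0], [0.0, 0.001, -1.0]]
wrist_force: [0.0, -1.5, -0.3]
finger_gap: 0.0107
```

```bash
python3 snap.py 6 wrist scene
```

```text
time_s 7.5
tool_pos [0.5346, 0.3114, 0.0367]
tool_rot [[-0.2927, 0.9562, 0.0007], [0.9562, 0.2927, 0.0004], [0.0002, 0.0008, -1.0]]
wrist_force [0.2239, 0.1168, -0.2378]
finger_gap 0.0104
joints [-22.8547, 44.2488, -16.6774, 112.1565, 26.0017, 27.1833, -41.3936]
```

View pics/scene6.png

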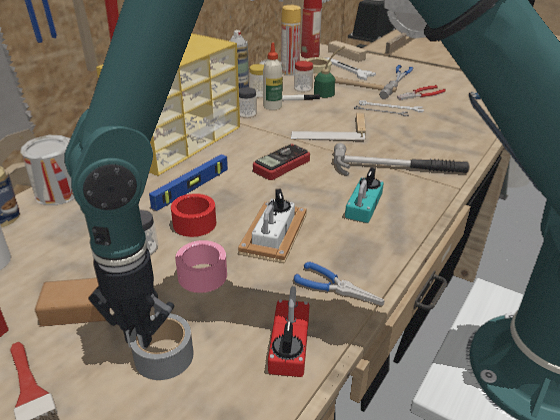

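play_rows --xyz '[[0,0,0.1],[0,0,0.1],[0,0,0]]' --dr '[[0,0,0],[0,0,0],[0,0,0]]' --hand '[-1,-1,-1]'

```text
time_s: 7.8
tool_pos: [0.5347, 0.3115, 0.0365]
tool_rot: [[-0.293, 0.956, 0.001], [0.956, 0.293, -0.0], [-0.001, 0.001, -1.0]]
wrist_force: [-2.5, -2.2, 14.5]
finger_gap: 0.0107
```

play_rows --xyz '[[0,0,-0.15],[0,0,0],[0,0,0],[0,0,0],[0,0,0]]' --dr '[[0,0,0],[0,0,0],[0,0,0],[0,0,0],[0,0,0]]' --hand '[-1,-0.6,-0.35,-0.35,-0.35]'

```text
time_s: 8.3
tool_pos: [0.5342, 0.3111, 0.0355]
tool_rot: [[-0.293, 0.956, -0.0], [0.956, 0.293, -0.0], [-0.0, -0.0, -1.0]]
wrist_force: [0.6, -0.4, -0.1]
finger_gap: 0.0276
```

play_rows --xyz '[[0,0,-1],[0,0,-2],[0,0,-3.5],[0,0,-4.5],[0,0,-4]]' --dr '[[0,0,0],[0,0,0],[0,0,0],[0,0,0],[0,0,0]]' --hand '[-0.35,-0.35,-0.35,-0.35,-0.35]'

```text
time_s: 8.8
tool_pos: [0.5341, 0.3112, 0.188]
tool_rot: [[-0.293, 0.956, 0.0], [0.956, 0.293, 0.0], [0.0, 0.0, -1.0]]
wrist_force: [1.0, 0.2, 0.2]
finger_gap: 0.0277
```

```bash
python3 snap.py 7 scene; python3 - <<'E'
from plan import *
from bench import robot
s=robot.sense()
c=np.array([.5307,-.0577,0])
dial=c-.038*LY
plan(s,dial+[0,0,.22],rotfor(0.45),12)
E
```

```text
time_s 8.85
tool_pos [0.5374, 0.3139, 0.1949]
tool_rot [[-0.2927, 0.9561, 0.0101], [0.9562, 0.2927, 0.0065], [0.0032, 0.0116, -0.9999]]
wrist_force [0.9371, 1.5966, 2.9503]
finger_gap 0.0281
joints [-17.3329, 32.0385, -24.3217, 108.2228, 18.8071, 42.9435, -35.1221]
xyz [[-3.26, -0.96, -0.23], [-3.22, -1.08, -0.23], [-3.18, -1.2, -0.23], [-3.13, -1.32, -0.23], [-3.08, -1.43, -0.23], [-3.03, -1.55, -0.22], [-2.97, -1.66, -0.22], [-2.9, -1.77, -0.22], [-2.83, -1.88, -0.22], [-2.76, -1.98, -0.22], [-2.69, -2.08, -0.21], [-2.61, -2.18, -0.21]]
dr [0.001, -0.0, -0.0373] n 12
```

View pics/scene7.png

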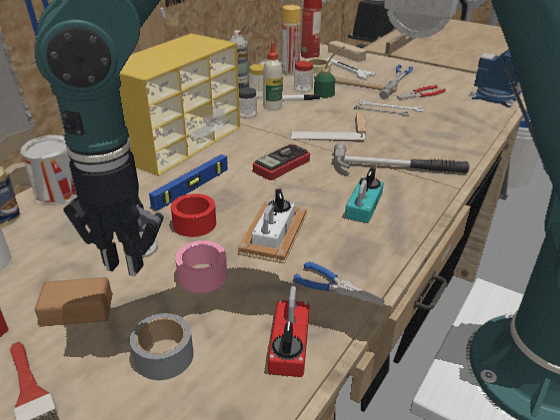

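The roll stands flat on the bare bench (scene 161,345). Now to above the dial, with the jaws turned to the pointer angle (about +0.45).

play_rows --xyz '[[-2,-0.6,0],[-3.5,-1.1,-0.3],[-3.8,-1.4,-0.3],[-3.8,-1.5,-0.3],[-3.8,-1.8,-0.3]]' --dr '[[0,0,-0.03],[0,0,-0.04],[0,0,-0.045],[0,0,-0.045],[0,0,-0.045]]' --hand '[-0.2,-0.2,-0.2,-0.2,-0.2]'

```text
time_s: 9.35
tool_pos: [0.5378, 0.1289, 0.1984]
tool_rot: [[-0.484, 0.875, 0.001], [0.875, 0.484, 0.0], [-0.0, 0.001, -1.0]]
wrist_force: [1.8, 0.2, 0.4]
finger_gap: 0.0338
```

play_rows --xyz '[[-3.6,-1.9,-0.3],[-3.5,-2.1,-0.3],[-3.4,-2.3,-0.3],[-3.2,-2.4,-0.3],[-2.6,-2.1,0]]' --dr '[[0,0,-0.045],[0,0,-0.045],[0,0,-0.045],[0,0,-0.045],[0,0,-0.04]]' --hand '[-0.2,-0.2,-0.2,-0.2,-0.2]'

```text
time_s: 9.85
tool_pos: [0.5384, -0.0685, 0.2105]
tool_rot: [[-0.661, 0.751, 0.001], [0.751, 0.661, -0.001], [-0.001, -0.0, -1.0]]
wrist_force: [-0.3, -0.7, 0.3]
finger_gap: 0.0341
```

play_rows --xyz '[[0,0,0],[0,0,0],[0,0,0]]' --dr '[[0,0,0],[0,0,0],[0,0,0]]' --hand '[-0.2,-0.2,-0.2]'

```text
time_s: 10.15
tool_pos: [0.5386, -0.0642, 0.2101]
tool_rot: [[-0.662, 0.749, 0.001], [0.749, 0.662, 0.001], [0.0, 0.001, -1.0]]
wrist_force: [-0.4, -0.1, -0.2]
finger_gap: 0.0344
```

```bash
python3 snap.py 8 wrist top
```

```text
time_s 10.25
tool_pos [0.5386, -0.0638, 0.2101]
tool_rot [[-0.6632, 0.7485, 0.0004], [0.7485, 0.6632, 0.0006], [0.0002, 0.0007, -1.0]]
wrist_force [-0.0045, 0.1732, 0.7204]
finger_gap 0.0345
joints [26.2261, 27.1599, -32.4187, 116.936, 21.5433, 41.6709, 21.8749]
```

View pics/wrist8.png

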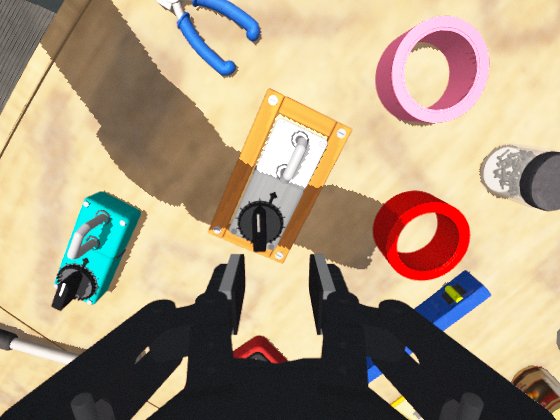

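Wrist view: the dial is at (260,220), the bar lies nearly vertical in the picture with the white line towards the arrow side, the mark arrow is at (272,196), and the shackle at (294,160). I measure bar and dial.

```bash
cat > md.py <<'E'
from plan import *
import pickle,sys
k=sys.argv[1]
m=pickle.load(open(f"pics/wrist{k}.pkl","rb"));d=np.load(f"pics/wrist{k}.npy");p=cv2.imread(f"pics/wrist{k}.png");P=cloud(m,d)
cv2.imwrite(f"pics/crop{k}.png",cv2.resize(p[80:275,190:370],None,fx=3,fy=3,interpolation=cv2.INTER_CUBIC))
n0=np.hypot(P[...,0]-.5417,P[...,1]+.0941)<.03
hsv=cv2.cvtColor(p,cv2.COLOR_BGR2HSV)
b=n0&(P[...,2]>.064)&(P[...,2]<.085)
q=np.argwhere(b)[:,::-1];Y=onplane(m,q,.0765)[:,:2].astype(np.float32);print("bar top",len(q),cv2.minAreaRect(Y),np.median(P[b][:,2]))
dk=n0&(hsv[...,2]<70)
q=np.argwhere(dk)[:,::-1];Y=onplane(m,q,.051)[:,:2].astype(np.float32);print("disc",cv2.minEnclosingCircle(Y))
w=n0&b&(hsv[...,2]>140)&(hsv[...,1]<60)
q=np.argwhere(w)[:,::-1];print(len(q));Y=onplane(m,q,.0765)[:,:2].astype(np.float32);
if len(q)>3: print("line",cv2.minAreaRect(Y), cv2.fitLine(Y,cv2.DIST_L2,0,.01,.01).ravel())
S=(np.hypot(P[...,0]-.5202,P[...,1]+.0232)<.03)&(P[...,2]>.065)&(P[...,2]<.11)
q=np.argwhere(S)[:,::-1];Y=onplane(m,q,.0865)[:,:2].astype(np.float32);print("shackle",len(q),cv2.minAreaRect(Y),np.percentile(P[S][:,2],[50,95]))
w=(np.hypot(P[...,0]-.5307,P[...,1]+.0577)<.12)&(hsv[...,1]>140)&(hsv[...,0]<22)&(P[...,2]>.008)&(P[...,2]<.03)
cs=max(cv2.findContours(w.astype(np.uint8),cv2.RETR_EXTERNAL,cv2.CHAIN_APPROX_NONE)[0],key=cv2.contourArea).reshape(-1,2)
print("holder",cv2.minAreaRect(onplane(m,cs,.02)[:,:2].astype(np.float32)))
E
python3 md.py 8
```

```text
bar top 530 ((0.5412220358848572, -0.09186334162950516), (0.012458928860723972, 0.04127660021185875), 43.01279067993164) 0.07608855393205788
disc ((0.5622242093086243, -0.22549960017204285), 0.16446875035762787)
38
line ((0.5361637473106384, -0.0865999385714531), (0.0018229400739073753, 0.015419329516589642), 40.48837661743164) [ 0.6823063  -0.73106647  0.53630763 -0.08716131]
shackle 541 ((0.5205190181732178, -0.023022815585136414), (0.010369477793574333, 0.0409875363111496), 16.80501365661621) [0.08520974 0.0871328 ]
holder ((0.5318992733955383, -0.057692453265190125), (0.09337857365608215, 0.16646753251552582), 16.814979553222656)
```

View pics/crop8.png

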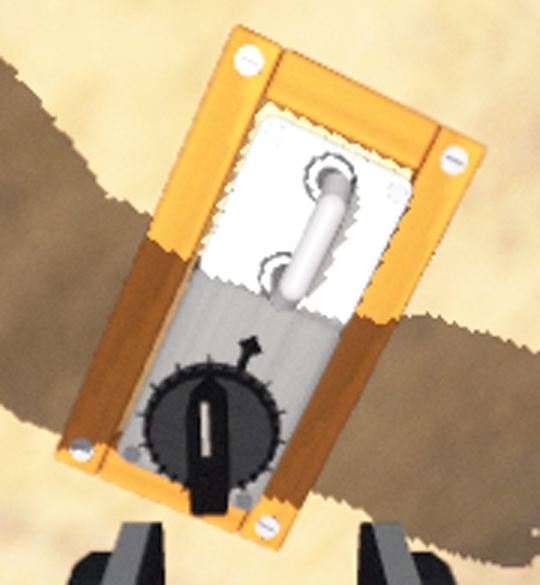

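Bar at 43.0° against the lock's 16.8°: +0.45 rad, so exactly one click anticlockwise. Bar height is 76 mm and the shackle top 87 mm, both as expected. I align over the dial and go down.

play_rows --xyz '[[-1.2,-0.9,0],[-1.3,-0.85,2],[0,0,3.5],[0,0,3],[0,0,1]]' --dr '[[0,0,-0.02],[0,0,0],[0,0,0],[0,0,0],[0,0,0]]' --hand '[-0.2,-0.2,-0.2,-0.2,-0.2]'

```text
time_s: 10.75
tool_pos: [0.5406, -0.0946, 0.1124]
tool_rot: [[-0.678, 0.736, -0.005], [0.736, 0.678, 0.001], [0.004, -0.003, -1.0]]
wrist_force: [-0.5, -0.5, 0.4]
finger_gap: 0.0342
```

play_rows --xyz '[[0,0,0],[0,0,0],[0,0,0]]' --dr '[[0,0,0],[0,0,0],[0,0,0]]' --hand '[-0.2,-0.2,-0.2]'

```text
time_s: 11.05
tool_pos: [0.5435, -0.0956, 0.1162]
tool_rot: [[-0.676, 0.737, 0.003], [0.737, 0.676, -0.0], [-0.002, 0.002, -1.0]]
wrist_force: [0.6, -0.2, 0.5]
finger_gap: 0.034
```

```bash
python3 snap.py 9 wrist
```

```text
time_s 11.1
tool_pos [0.5433, -0.0958, 0.1162]
tool_rot [[-0.6761, 0.7368, 0.0028], [0.7368, 0.6761, -0.0003], [-0.0021, 0.0018, -1.0]]
wrist_force [0.194, -0.0666, -0.7444]
finger_gap 0.0341
joints [24.4626, 35.2015, -26.4339, 119.3562, 29.3507, 31.5967, 19.3399]
```

View pics/wrist9.png

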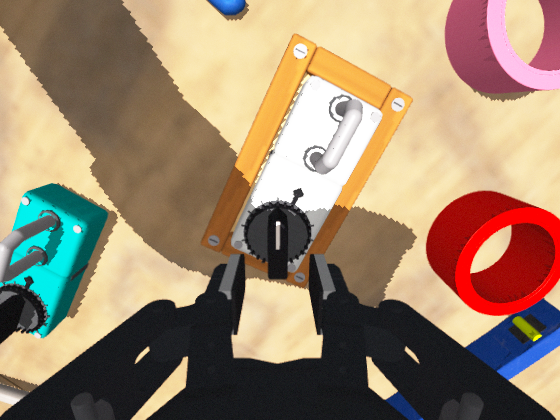

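The bar is centred between the fingers (bar at column 278, fingers at 232/320). I go down and pinch lightly.

play_rows --xyz '[[0.2,0,1],[0,0,1.2],[0,0,1],[0,0,0.7],[0,0,0]]' --dr '[[0,0,0],[0,0,0],[0,0,0],[0,0,0],[0,0,0]]' --hand '[-0.2,-0.2,-0.3,-0.4,-0.5]'

```text
time_s: 11.6
tool_pos: [0.5399, -0.0945, 0.0743]
tool_rot: [[-0.676, 0.737, -0.003], [0.737, 0.676, 0.0], [0.002, -0.002, -1.0]]
wrist_force: [-0.4, -0.4, 0.0]
finger_gap: 0.0213
```

play_rows --xyz '[[0,0,0],[0,0,0],[0,0,0]]' --dr '[[0,0,0],[0,0,0],[0,0,0]]' --hand '[-0.7,-1,-1]' --grip_force 25

```text
time_s: 11.9
tool_pos: [0.5408, -0.0943, 0.0758]
tool_rot: [[-0.676, 0.737, -0.0], [0.737, 0.676, 0.0], [0.0, 0.0, -1.0]]
wrist_force: [0.7, 0.2, -3.9]
finger_gap: 0.0113
```

```bash
python3 snap.py 10 wrist
```

```text
time_s 11.95
tool_pos [0.5408, -0.0944, 0.0758]
tool_rot [[-0.6758, 0.7371, -0.0], [0.7371, 0.6758, 0.0002], [0.0002, 0.0001, -1.0]]
wrist_force [0.215, 1.0274, -2.5839]
finger_gap 0.0113
joints [21.8383, 38.5398, -23.0545, 120.5329, 32.5107, 26.9763, 16.343]
```

Pinched (gap 11 mm on the 12 mm bar). Now I turn clockwise by one click, 0.448 rad (tool +z).

play_rows --xyz '[[0,0,0],[0,0,0],[0,0,0],[0,0,0],[0,0,0]]' --dr '[[0,0,0.07],[0,0,0.1],[0,0,0.1],[0,0,0.1],[0,0,0.078]]' --hand '[-1,-1,-1,-1,-1]'

```text
time_s: 12.45
tool_pos: [0.5417, -0.0938, 0.0761]
tool_rot: [[-0.287, 0.958, 0.002], [0.958, 0.287, 0.001], [0.0, 0.002, -1.0]]
wrist_force: [1.3, 1.6, -3.3]
finger_gap: 0.0113
```

play_rows --xyz '[[0,0,0],[0,0,0],[0,0,0]]' --dr '[[0,0,0],[0,0,0],[0,0,0]]' --hand '[-1,-1,-1]'

```text
time_s: 12.75
tool_pos: [0.5416, -0.0939, 0.0761]
tool_rot: [[-0.291, 0.957, 0.002], [0.957, 0.291, 0.001], [0.0, 0.002, -1.0]]
wrist_force: [1.1, 2.0, -2.0]
finger_gap: 0.0114
```

play_rows --xyz '[[0,0,0],[0,0,0],[0,0,0]]' --dr '[[0,0,0],[0,0,0],[0,0,0]]' --hand '[-0.6,-0.3,-0.3]'

```text
time_s: 13.05
tool_pos: [0.5404, -0.0953, 0.0758]
tool_rot: [[-0.289, 0.957, -0.001], [0.957, 0.289, -0.001], [-0.001, -0.001, -1.0]]
wrist_force: [0.2, 0.2, 0.5]
finger_gap: 0.0302
```

```bash
python3 snap.py 11 wrist
```

```text
time_s 13.1
tool_pos [0.5405, -0.0952, 0.0758]
tool_rot [[-0.2894, 0.9572, -0.0007], [0.9572, 0.2894, -0.0007], [-0.0005, -0.0008, -1.0]]
wrist_force [-0.5161, -0.1743, 0.3249]
finger_gap 0.03
joints [17.149, 37.6194, -16.4232, 120.7436, 24.4033, 24.7996, -1.5582]
```

View pics/wrist11.png

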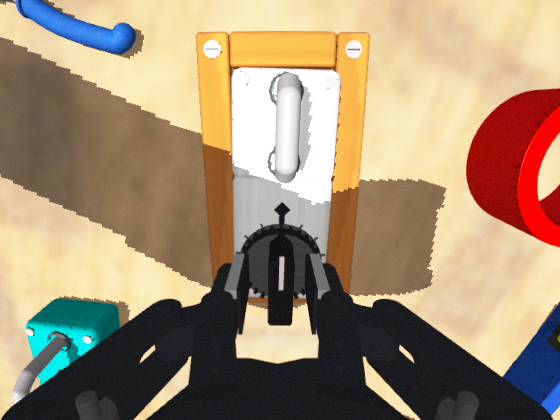

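The pointer stands in line with the mark (pointer tip 282,235; mark 282,212) and the dial is let go. I rise and verify, then go over to the shackle.

play_rows --xyz '[[0,0,-1.5],[0,0,-3],[1.5,0,-3],[3,0.1,-1.5],[2.5,0.1,0]]' --dr '[[0,0,0],[0,0,0],[0,0,0],[0,0,0],[0,0,0]]' --hand '[-0.3,-0.3,-0.3,-0.3,-0.3]'

```text
time_s: 13.6
tool_pos: [0.5237, -0.0264, 0.1682]
tool_rot: [[-0.289, 0.957, 0.005], [0.957, 0.289, -0.0], [-0.002, 0.004, -1.0]]
wrist_force: [-0.6, 0.0, -0.2]
finger_gap: 0.03
```

play_rows --xyz '[[0.5,0,0],[0,0,0],[0,0,0],[0,0,0]]' --dr '[[0,0,0],[0,0,0],[0,0,0],[0,0,0]]' --hand '[-0.3,-0.3,-0.3,-0.3]'

```text
time_s: 14.0
tool_pos: [0.5211, -0.0239, 0.1653]
tool_rot: [[-0.288, 0.958, -0.001], [0.958, 0.288, -0.001], [-0.001, -0.001, -1.0]]
wrist_force: [0.2, -0.3, -0.7]
finger_gap: 0.03
```

```bash
python3 snap.py 12 wrist top; python3 - <<'E'
import cv2
p=cv2.imread("pics/top12.png");cv2.imwrite("pics/crop12.png",cv2.resize(p[160:250,220:340],None,fx=6,fy=6,interpolation=cv2.INTER_CUBIC))
E
```

```text
time_s 14.1
tool_pos [0.5211, -0.0235, 0.1654]
tool_rot [[-0.2879, 0.9577, -0.0007], [0.9577, 0.2879, -0.0005], [-0.0002, -0.0008, -1.0]]
wrist_force [-0.8895, 0.0525, -0.4609]
finger_gap 0.03
joints [14.1433, 28.206, -21.9965, 121.585, 18.7803, 33.4424, -4.569]
```

View pics/wrist12.png

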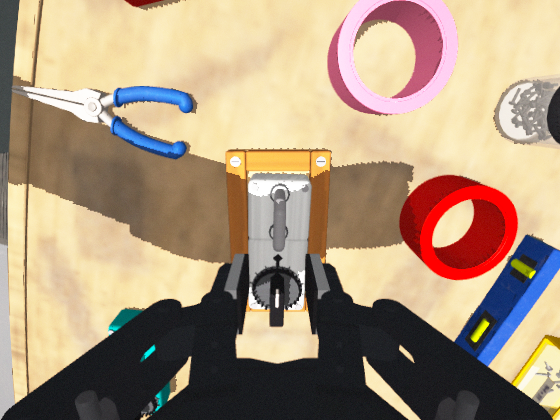

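View pics/crop12.png

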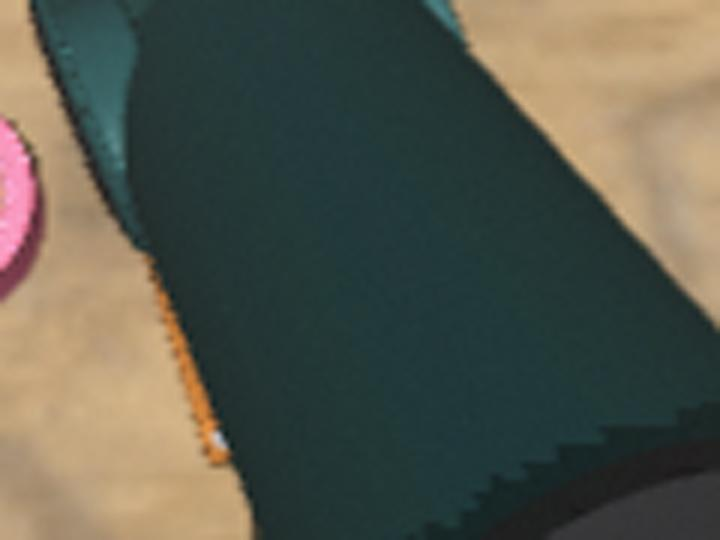

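```bash
python3 md.py 12 
```

```text
bar top 627 ((0.5406752824783325, -0.09040197730064392), (0.0117843858897686, 0.04478369653224945), 16.290491104125977) 0.0758958455867853
disc ((0.5427086353302002, -0.09632109850645065), 0.036222923547029495)
61
line ((0.5393539667129517, -0.08509214222431183), (0.0024730681907385588, 0.017235951498150826), 16.811784744262695) [ 0.27884305 -0.9603367   0.5396696  -0.08591996]
shackle 658 ((0.5213359594345093, -0.019110057502985), (0.008561667054891586, 0.0423700250685215), 16.577436447143555) [0.08522206 0.08706248]
holder ((0.5237898230552673, -0.029850825667381287), (0.09324931353330612, 0.11072506755590439), 16.85744285583496)
```

View pics/crop12.png

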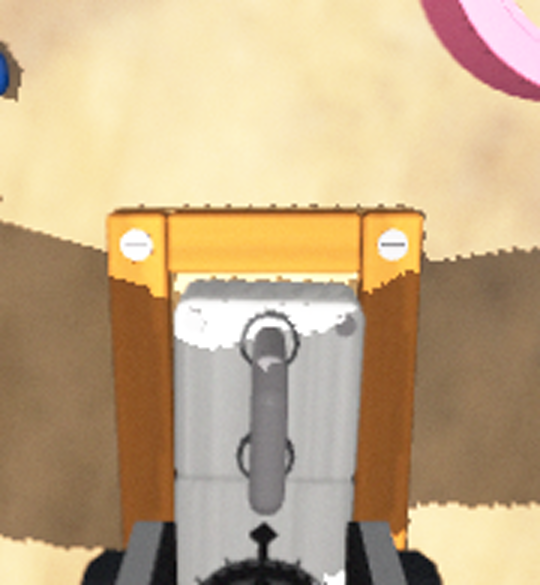

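The dial line is at 16.8° and the lock at 16.8°, so the pointer is at the mark. The shackle is centred between the fingers with its top at 87 mm (shut). I go down and pinch it.

play_rows --xyz '[[0.1,0.05,1.5],[0,0,2.5],[0,0,2],[0,0,1.3],[0,0,0.9]]' --dr '[[0,0,0],[0,0,0],[0,0,0],[0,0,0],[0,0,0]]' --hand '[-0.3,-0.3,-0.3,-0.3,-0.3]'

```text
time_s: 14.6
tool_pos: [0.521, -0.0215, 0.0827]
tool_rot: [[-0.289, 0.957, -0.001], [0.957, 0.289, -0.0], [0.0, -0.001, -1.0]]
wrist_force: [0.1, 0.0, -0.4]
finger_gap: 0.0297
```

play_rows --xyz '[[0,0,0],[0,0,0],[0,0,0],[0,0,0],[0,0,0]]' --dr '[[0,0,0],[0,0,0],[0,0,0],[0,0,0],[0,0,0]]' --hand '[-0.3,-0.6,-0.8,-1,-1]' --grip_force 80

```text
time_s: 15.1
tool_pos: [0.5219, -0.0211, 0.0845]
tool_rot: [[-0.29, 0.957, 0.002], [0.957, 0.29, 0.0], [-0.0, 0.002, -1.0]]
wrist_force: [-0.1, 0.1, 3.6]
finger_gap: 0.0064
```

```bash
python3 snap.py 13 wrist
```

```text
time_s 15.15
tool_pos [0.5219, -0.0211, 0.0845]
tool_rot [[-0.2896, 0.9572, 0.0016], [0.9572, 0.2896, -0.0], [-0.0005, 0.0015, -1.0]]
wrist_force [0.2382, 0.9312, 3.8086]
finger_gap 0.0066
joints [9.3492, 35.6044, -16.3147, 124.0232, 24.4628, 23.2823, -9.8693]
```

View pics/wrist13.png

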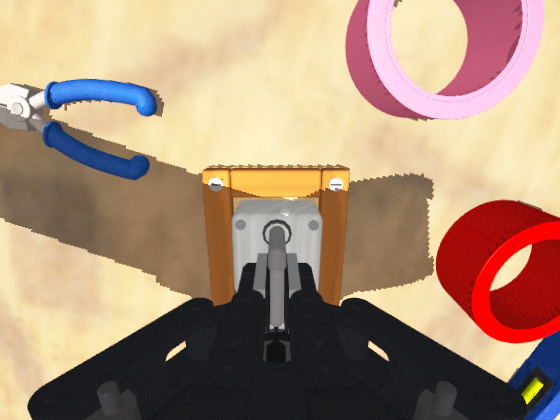

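Pinched on the bar (277,285). I pull up slowly and watch the force.

play_rows --xyz '[[0,0,-0.3],[0,0,-0.4],[0,0,-0.4],[0,0,-0.2],[0,0,0]]' --dr '[[0,0,0],[0,0,0],[0,0,0],[0,0,0],[0,0,0]]' --hand '[-1,-1,-1,-1,-1]'

```text
time_s: 15.65
tool_pos: [0.5217, -0.021, 0.0972]
tool_rot: [[-0.29, 0.957, 0.001], [0.957, 0.29, 0.0], [-0.0, 0.001, -1.0]]
wrist_force: [1.7, -1.0, -0.4]
finger_gap: 0.0071
```

play_rows --xyz '[[0,0,-0.2],[0,0,-0.2],[0,0,-0.1],[0,0,0],[0,0,0]]' --dr '[[0,0,0],[0,0,0],[0,0,0],[0,0,0],[0,0,0]]' --hand '[-1,-1,-1,-1,-1]'

```text
time_s: 16.15
tool_pos: [0.5199, -0.0211, 0.1012]
tool_rot: [[-0.29, 0.957, -0.003], [0.957, 0.29, -0.0], [0.001, -0.003, -1.0]]
wrist_force: [0.0, -0.9, -4.5]
finger_gap: 0.0067
```

```bash
python3 snap.py 14 wrist scene; python3 -c "
import cv2
p=cv2.imread('pics/scene14.png');cv2.imwrite('pics/crop14.png',cv2.resize(p[160:280,210:340],None,fx=5,fy=5,interpolation=2))"
```

```text
time_s 16.25
tool_pos [0.5201, -0.0212, 0.1013]
tool_rot [[-0.2896, 0.9571, -0.0024], [0.9571, 0.2896, -0.0002], [0.0005, -0.0023, -1.0]]
wrist_force [0.1685, 0.4591, -4.6857]
finger_gap 0.0067
joints [10.4654, 33.9959, -17.7657, 123.7081, 23.2922, 25.5646, -8.8224]
```

View pics/crop14.png

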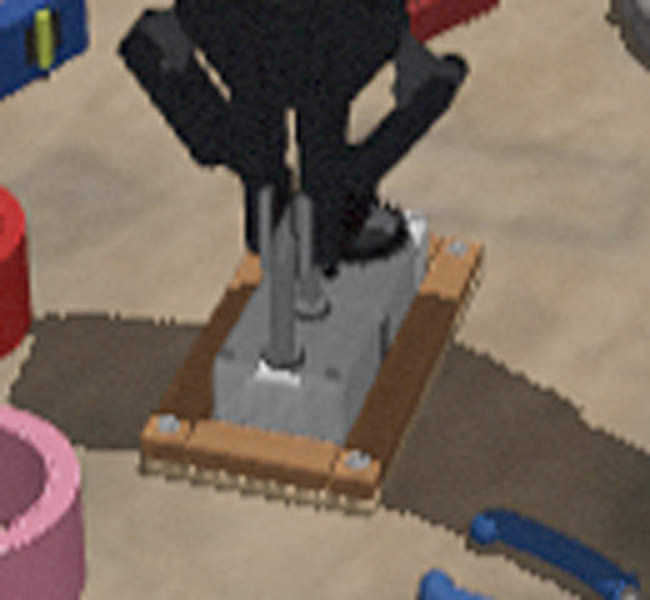

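Pulled up 17 mm, and the load (4.6 N) is the lock's own weight, so the shackle is at its stop, fully open. I lift straight out.

play_rows --xyz '[[0,0,-0.5],[0,0,-1],[0,0,-1.3],[0,0,-1.5],[0,0,-1.7]]' --dr '[[0,0,0],[0,0,0],[0,0,0],[0,0,0],[0,0,0]]' --hand '[-1,-1,-1,-1,-1]'

```text
time_s: 16.75
tool_pos: [0.5211, -0.0211, 0.1632]
tool_rot: [[-0.29, 0.957, 0.0], [0.957, 0.29, -0.0], [-0.0, 0.0, -1.0]]
wrist_force: [0.2, 0.4, -4.6]
finger_gap: 0.0064
```

play_rows --xyz '[[0,0,-1.7],[0,0,-1.7],[0,0,-1.6],[0,0,-1.2],[0,0,-0.6]]' --dr '[[0,0,0],[0,0,0],[0,0,0],[0,0,0],[0,0,0]]' --hand '[-1,-1,-1,-1,-1]'

```text
time_s: 17.25
tool_pos: [0.5216, -0.0211, 0.2316]
tool_rot: [[-0.29, 0.957, 0.002], [0.957, 0.29, -0.0], [-0.001, 0.002, -1.0]]
wrist_force: [0.7, 0.4, -4.9]
finger_gap: 0.007
```

play_rows --xyz '[[0,0,-0.2],[0,0,0],[0,0,0],[0,0,0],[0,0,0]]' --dr '[[0,0,0],[0,0,0],[0,0,0],[0,0,0],[0,0,0]]' --hand '[-1,-1,-1,-1,-1]'

```text
time_s: 17.75
tool_pos: [0.5209, -0.021, 0.2312]
tool_rot: [[-0.29, 0.957, -0.001], [0.957, 0.29, 0.0], [0.001, -0.001, -1.0]]
wrist_force: [0.3, -0.5, -4.7]
finger_gap: 0.0066
```

play_rows --xyz '[[0,0,0],[0,0,0],[0,0,0],[0,0,0],[0,0,0]]' --dr '[[0,0,0],[0,0,0],[0,0,0],[0,0,0],[0,0,0]]' --hand '[-1,-1,-1,-1,-1]'

```text
time_s: 18.25
tool_pos: [0.5212, -0.0211, 0.2318]
tool_rot: [[-0.29, 0.957, -0.0], [0.957, 0.29, -0.0], [-0.0, -0.0, -1.0]]
wrist_force: [-0.3, -0.4, -5.3]
finger_gap: 0.0062
```

```bash
python3 snap.py 15 wrist scene; python3 - <<'E'
import pickle
from h import *
p=cv2.imread('pics/scene15.png');cv2.imwrite('pics/crop15.png',cv2.resize(p[100:280,190:340],None,fx=4,fy=4,interpolation=2))
m=pickle.load(open("pics/scene15.pkl","rb"));d=np.load("pics/scene15.npy");P=cloud(m,d)
hsv=cv2.cvtColor(p,cv2.COLOR_BGR2HSV)
M=(np.hypot(P[...,0]-.53,P[...,1]+.055)<.11)&(P[...,2]>.05)&(P[...,2]<.195)&(hsv[...,1]<40)&(hsv[...,2]>60)
print(M.sum(),np.percentile(P[M][:,2],[0.5,5,50,95,99]))
for u in range(250,310,6):
  c=np.where(M[:,u])[0]
  if len(c):print(u,c.min(),c.max(),P[c.max(),u].round(4))
E
```

```text
time_s 18.35
tool_pos [0.5213, -0.0211, 0.2318]
tool_rot [[-0.2898, 0.9571, 0.0001], [0.9571, 0.2898, -0.0], [-0.0, 0.0001, -1.0]]
wrist_force [-0.3153, -0.4545, -5.5158]
finger_gap 0.0063
joints [17.0523, 22.737, -25.4906, 118.5693, 14.5044, 41.6248, -0.7821]
1299 [0.14284009 0.14681821 0.17309445 0.18221163 0.1927217 ]
250 173 179 [0.5417 0.0038 0.1589]
256 165 189 [0.5292 0.0032 0.1419]
262 156 190 [0.5162 0.0028 0.1441]
268 153 191 [ 0.506  -0.0013  0.1433]
274 154 192 [ 0.4947 -0.0036  0.144 ]
280 155 188 [ 0.4908 -0.0173  0.1467]
286 145 177 [ 0.5041 -0.058   0.1453]
292 146 167 [ 0.5144 -0.0954  0.1459]
```

View pics/crop15.png

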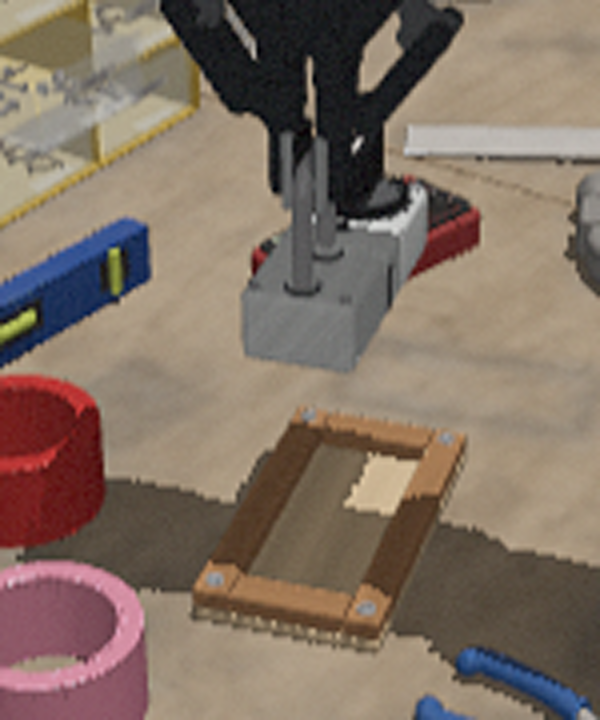

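View pics/scene15.png

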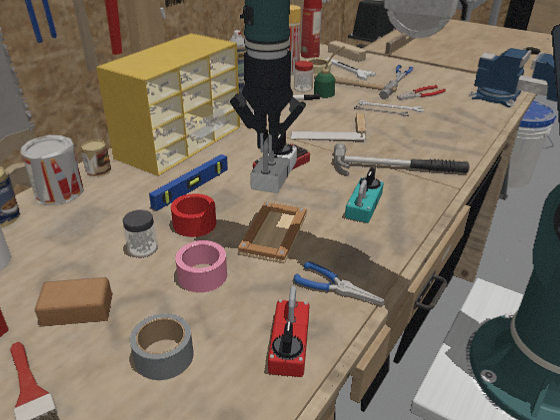

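View pics/wrist15.png

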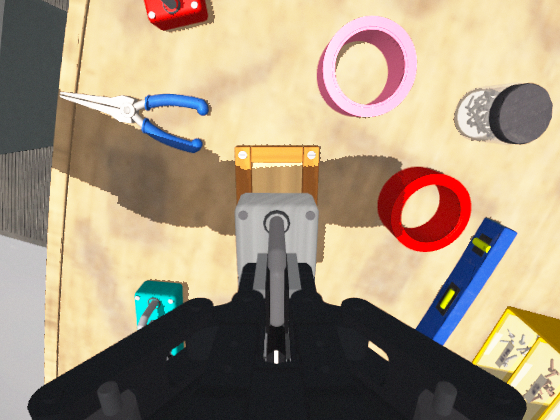

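The lock hangs level: its lower edge is at 142–147 mm at both ends, the wrist load is steady at about 5 N, and the shackle is at its stop. The roll stands flat at (161,345) in the scene view and the jar is unmoved at (140,232). I hand in.

```bash
python3 -c "
from bench import robot
print(robot.job_done()); s=robot.sense(); print(s['time_s'],s['tool_pos'],s['wrist_force'],s['finger_gap'])"
```

```text
the job is handed in; nothing more can be done
None
the job is handed in; nothing more can be done
```

The job is done and handed in at about 18.4 s of the 61 s. I lifted the roll straight up off the shackle and set it flat on the bare bench at about (0.50, 0.30). I turned the dial clockwise one click to the mark and let go, pulled the shackle to its stop, and lifted the lock out by the shackle, keeping hold of it.

- **Dial:** after letting go, the white line measured 16.8° against the lock's 16.8°, so it sits at the mark.
- **Shackle:** it came up about 17 mm, then carried 4.6–5.5 N, which matches the lock's weight. That fits fully open.
- **Lock:** it hangs level, with its underside about 142–147 mm above the bench, and it was still over the last readings.
- **Jar and roll:** in the last picture the jar stands in its place and the roll lies flat on the bench.
- **Disagreement:** finger-gap readings came out 1 to 3 mm below the stated sizes in each grasp (for example 6.5 mm on the 9 mm bar), but all three grips held. No check failed.

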